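# Shift the pellet shuttle round its L-shaped slot to the lens

### The arm

A 7-joint arm with a two-finger parallel gripper is mounted at the origin on a cart in front of the work surface, level with it; the furniture and walls round the work are solid. World frame = base frame: x ahead of the robot, y to its left, z up, the work surface at z = 0. Lengths are in m, angles in rad, forces in N, time in s.
With the tool pointing down it reaches from about 0.4 to 0.875 m from the base axis. Payload 6.5 kg.
Tool frame: the origin (TCP) lies at the very end of the fingers, on their centre line; the grasp point (between the pads) lies 19 mm behind it (grasp_offset is the distance from the TCP to the grasp point, in m); z points along the fingers, y is the line along which they close (so a half turn about z gives the same grasp; the last joint's range is limited). The gripper opens to 85 mm and grips with 20 to 120 N. Pads are 22 mm wide; open, the fingers measure 114 mm over their backs; the gripper's body (76 mm by 85 mm) begins 54 mm behind the grasp point. The pads swing forward as they close: fully open they stand 13 mm farther back than shut.
Start: joints at [1.132, 0.536, -0.004, 1.538, 0.003, 1.067, -0.071], TCP at [0.237, -0.605, 0.231] pointing down, gripper open.
Joint ranges: [-2.7, 2.7], [-0.37, 2.16], [-1.27, 1.26], [0.24, 2.4], [-1.31, 4.45], [0.19, 1.91], [-2.76, 2.76]. Speed limits (rad/s): [2.39, 2.39, 3.14, 3.14, 3.14, 3.14, 3.14].

### API

Orientations are given as a unit quaternion [x, y, z, w].
In Python, from workcell import state, camera, finish_job, grasp_offset gives the robot as it stands.
- The arm moves only by the tool carry_out, never from a script. Its argument "targets" is a list of rows, each a list of 3 entries, a list of its own where there are three numbers: the finger opening in mm, from 0 to 85.4, then the shift along the tool's x, y, z in mm, then the turn, a rotation vector about the tool's x, y, z in degrees. A call has exactly 10 rows; each row shifts and turns the commanded pose from where the row before left it, along the tool's axes as they then stand; what a row does not reach is not made up. A row lasts 1/8 s, in which the tool goes at most 62.5 mm and 10.7 degrees, less where a joint would pass 70% of its speed; a pose out of reach is approached as far as the arm can. A call is refused whole if a number of a shift passes 62.5 or a number of a turn 10.7, either way. A call with a gripper value outside its range is refused whole. The fingers move at their own pace and stop on an object; "newtons" is the grip in N (left out, the last holds). Time passes only in rows, so rows that do not move let the fingers close, or fill a call up. It gives the time, the measured TCP pose, the force, the opening and the grip force at its end, in the units of the state.
- state(): the state, without advancing time (a new reading comes with each control period).
- camera(name): name is "scene" or "top" or "wrist"; returns a dict with "frame" (480x640x3 uint8, red, green, blue), "fovy" (degrees; the focal length in pixels is half the picture's height over the tangent of half this angle, whatever the lens; pixels are square), "cx", "cy" (the principal point, pixels), "eye" and "orientation" of the camera in the world. Camera axes: x right, y down, z forward; pixel columns grow to the right and rows downward; lengths in m; the calibration is good to about 2 mm. A picture is of the moment at which its call begins. There is no depth.
- finish_job(): hands the job in; it is judged then, once.
The state is a dict: "t": time; "q": joint angles; "joint_velocities": joint speeds; "tau": joint torques, N m; "position": TCP position; "tcp_rot": TCP orientation; "ft_force": force on the tool from outside, world axes, zero at the start; "moment": the same for the moment, N m; "gripper_width": opening from 0.0 (shut) to 1.0 (fully open); "grip_force": force on a finger pad.
Only numpy, scipy, OpenCV 4.12 (cv2) and the standard library are available. Lean on these libraries where they do the work, as an engineer would, in place of code of your own. Each camera call takes 0.05 s, during which the arm holds its last target. There are 200 camera calls.

### The job

Push the pellet shuttle on the small sample stage along its L-shaped slot: straight along the first leg, round the corner, and down the second leg until it is fully home at the end in front of the lens housing. Only push it with the fingertips or the outside of the fingers; do not pinch it between the fingers or lift it. Leave the amber vial, the pellet die and the jar standing where they are.

Things in the scene. Friction and masses are not known exactly. Their poses are not given: they have to be found in the camera images.
- stage: the sample stage: flat aluminium box with grey cover, 162 (its x) x 152 (its y) x 21 mm high, fixed to the bench, with three hold-down lugs 15 mm out at the left and right, 8 mm high. Origin: centre of its underside, z up. L-shaped slot, 20 mm wide: first leg along its +x, second along its -y. Past home a lens housing, 52 x 30 x 56 mm high, spans x 19 to 71, y -77 to -107 mm, fixed to it
- shuttle: loose follower caught in the slot by a 48 mm foot under the cover: glides easily (under 0.5 N, 0.14 kg), stays where left, cannot turn. Its black post, 26 mm square with notched corners, stands 25 to 65 mm above the bench, sides facing along the stage's x and y. Origin: on the post's axis, 6 mm above the bench. Starts on the first leg, up to 30 mm from its start
- cheek_near: flat side of the shuttle's post that faces the stage's -x (20 wide x 38 mm high); origin at the middle of its lower edge, 26 mm above the bench, 11.5 mm from the post's axis; the outer face is 13 mm from the axis
- cheek_far: the same, side that faces the stage's +x
- cheek_left: the same, side that faces the stage's +y
- cheek_right: the same, side that faces the stage's -y, with the small white pellet in its ring
- slot_start (a point): start of the slot's first leg, at (-45, +40) mm in the stage's frame, on the cover's top, 21 mm above the bench; the shuttle's axis can go 2 mm past
- slot_corner (a point): corner of the slot, at (+45, +40) mm in the stage's frame, on the cover's top; where the shuttle's axis must turn; it stops 2 mm past this point
- slot_home (a point): home, end of the second leg, at (+45, -40) mm in the stage's frame, on the cover's top; the shuttle's axis stops at most 2 mm past this point
- vial: bystander: loose amber vial with a black cap, 24 mm diameter, 62 mm high; origin at the centre of its underside
- die: bystander: loose steel pellet die, 37 mm diameter, 48 mm high; origin at the centre of its underside
- jar: bystander: loose jar with a blue lid, 51 mm diameter, 56 mm high; origin at the centre of its underside
Mind the look-alikes: they are no part of the job. What is meant by the shuttle is not brown or pink, and is the smaller of those in its own colour.

How it is judged:
By the outcome, as a careful person would: the job done as asked, in the order asked, and still so for the second after the job is handed in, with the robot touching nothing.
It also fails if it takes over 48 s, if anything falls off the work surface, if the arm or the gripper's body presses on something with over 40 N, if the wrist force passes 120 N, or if a joint passes its speed limit or range.

## Working session

There is one attempt and no reset: what is moved stays moved. The work goes in short steps, Python scripts to look and compute and a tool call to move; the robot and the scene stay as the last step left them, time stands still between calls to the robot, and variables do not carry over. Pictures are saved under pics/ and viewed, at most 10 in all, crops included, and the job is handed in when it is done.

Besides the shell and the picture viewer there is one more tool, called after "Emit:" as a command line: name --argument value ..., lists and objects as JSON in quotes. carry_out: Moves the arm, as the interface text tells. Its arguments: {"type":"object","properties":{"targets":{"type":"array"},"newtons":{"type":"number"}},"required":["targets"]}

```bash
mkdir -p pics
python3 - <<'E'
from workcell import state,camera
import cv2,json,numpy as np
for n in("top","scene"):
    c=camera(n);cv2.imwrite(f"pics/{n}0.png",c["frame"][:,:,::-1]);print(n,{k:np.round(v,4).tolist() for k,v in c.items() if k!="frame"})
s=state();print(s["t"],s["position"],s["tcp_rot"],s["gripper_width"])
E
```

```text
top {'fovy': 50.2223, 'cx': 323.2479, 'cy': 238.5081, 'eye': [0.4245, 0.079, 0.8974], 'orientation': [0.7151, -0.6968, 0.0365, -0.0416]}
scene {'fovy': 49.2097, 'cx': 320.751, 'cy': 239.5378, 'eye': [-0.0431, 0.4623, 0.6776], 'orientation': [-0.448, 0.8013, -0.3455, 0.1944]}
0.1 [ 0.23653209 -0.60484598  0.23049269] [ 9.82668726e-01  1.85368765e-01 -2.15877298e-04 -7.40580712e-04] 1.002147776519122
```

View pics/top0.png

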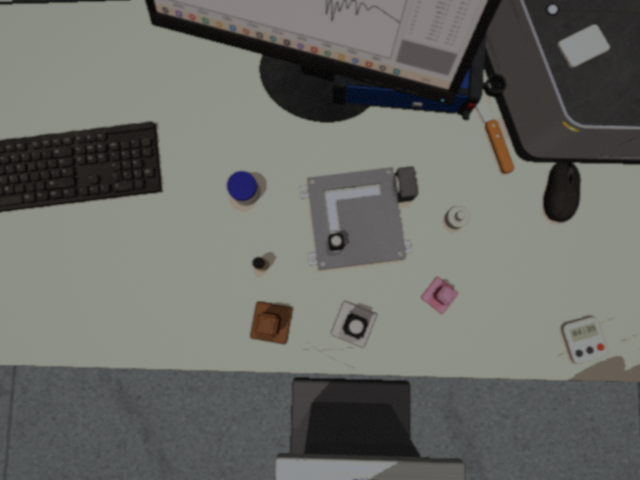

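View pics/scene0.png

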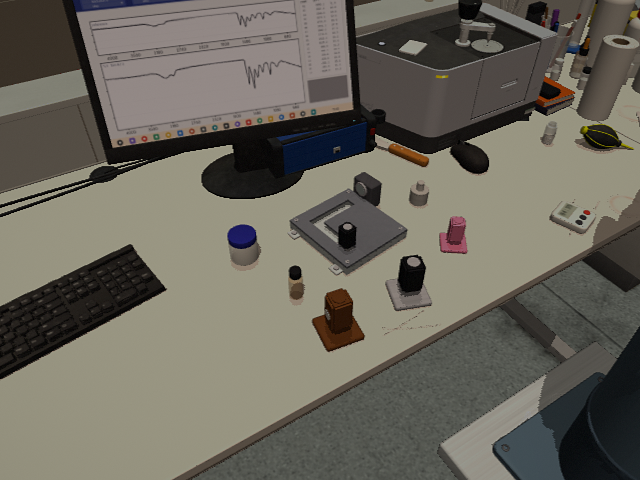

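The stage sits with its +x up in the top picture: corners at about (307,178), (393,168), (406,262), (318,270). The shuttle's post is at (336,241), the slot corner near (333,192), and the lens housing at (405,183). The vial is at (260,263), the jar at (242,186) and the die at (458,217). The larger black one at (355,325) is a look-alike.

```bash
cat > h.py <<'E'
import numpy as np,cv2
from scipy.spatial.transform import Rotation as R
def ray(c,u,v,z):
    f=240/np.tan(np.radians(c["fovy"]/2))
    d=R.from_quat(c["orientation"]).apply(np.c_[(np.atleast_1d(u)-c["cx"])/f,(np.atleast_1d(v)-c["cy"])/f,np.ones(np.size(u))])
    e=np.array(c["eye"]);return (e+d*((z-e[2])/d[:,2])[:,None])[:,:2]
E
python3 - <<'E'
from h import *
from workcell import camera,state
c=camera("top");f=c["frame"];hsv=cv2.cvtColor(f,cv2.COLOR_RGB2HSV)
print(f[225,370],f[200,333],f[241,300],f[246,330],f[241,337])
# grey cover: mid-dark, low sat
g=cv2.cvtColor(f,cv2.COLOR_RGB2GRAY);m=((g>70)&(g<125)&(hsv[...,1]<60)).astype(np.uint8)
roi=np.zeros_like(m);roi[155:285,295:420]=1
m=cv2.morphologyEx(m*roi,cv2.MORPH_OPEN,np.ones((7,7),np.uint8))
k=max(cv2.findContours(m,0,2)[0],key=cv2.contourArea)
r=cv2.minAreaRect(ray(c,*k[:,0].T.astype(float),.021).astype(np.float32)*1000);print("cover",r,cv2.boxPoints(r).tolist())
b=(g<50).astype(np.uint8);b[:228]=0;b[255:]=0;b[:,:322]=0;b[:,352:]=0
k=max(cv2.findContours(b,0,2)[0],key=cv2.contourArea);(u,v),(w,h),_=cv2.minAreaRect(k)
print("post",u,v,w,h,ray(c,u,v,.065),ray(c,u,v,.05),cv2.boundingRect(k))
a=cv2.resize(f[150:290,230:430],(800,560),interpolation=cv2.INTER_CUBIC);cv2.imwrite("pics/crop.png",a[:,:,::-1])
for n,u,v,z in(("vial",260,263,.062),("jar",242,186,.056),("die",458,217,.048),("fake",355,325,.08),("brown",268,323,.07)):print(n,ray(c,u,v,z))
E
```

```text
[99 96 98] [144 147 153] [142 145 135] [20 20 20] [143 139 135]
cover ((558.7529907226562, 31.20684051513672), (164.5717010498047, 155.16465759277344), 8.688151359558105) [[465.6920471191406, 95.46912384033203], [489.1306457519531, -57.91504669189453], [651.81396484375, -33.055442810058594], [628.3753662109375, 120.32872772216797]]
post 336.0975646972656 241.3780517578125 16.233436584472656 16.233436584472656 [[0.51244866 0.06512113]] [[0.51403438 0.06487072]] (328, 233, 17, 18)
vial [[0.47407778 0.18851622]]
jar [[0.60254988 0.2245722 ]]
die [[ 0.56048362 -0.1381869 ]]
fake [[0.37915461 0.03249766]]
brown [[0.37807596 0.1708678 ]]
```

View pics/crop.png

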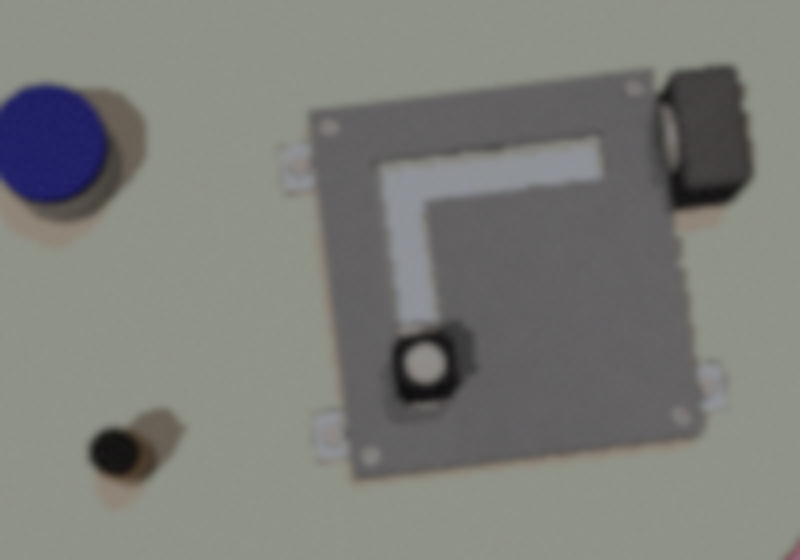

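Emit:
carry_out --targets '[[0, [0, 0, 0], [0, 0, 6.35]], [0, [0, 0, 0], [0, 0, 6.35]], [0, [18.75, -34.4, 0], [0, 0, 0]], [0, [18.75, -34.4, 0], [0, 0, 0]], [0, [18.75, -34.4, 0], [0, 0, 0]], [0, [18.75, -34.4, 0], [0, 0, 0]], [0, [18.75, -34.4, 0], [0, 0, 0]], [0, [18.75, -34.4, 0], [0, 0, 0]], [0, [18.75, -34.4, 0], [0, 0, 0]], [0, [18.75, -34.4, 0], [0, 0, 0]]]' --newtons 30

```text
t: 1.4
position: [0.3438, -0.3094, 0.2312]
tcp_rot: [0.997, 0.076, -0.0, -0.0]
ft_force: [1.4, -0.3, -0.6]
gripper_width: 0.004
grip_force: 0.0
```

Emit:
carry_out --targets '[[0, [18.75, -34.4, 0], [0, 0, 0]], [0, [18.75, -34.4, 0], [0, 0, 0]], [0, [18.75, -34.4, 0], [0, 0, 0]], [0, [18.75, -34.4, 0], [0, 0, 0]], [0, [18.75, -34.4, 0], [0, 0, 0]], [0, [18.75, -34.4, 0], [0, 0, 0]], [0, [18.75, -34.4, 0], [0, 0, 0]], [0, [18.75, -34.4, 0], [0, 0, 0]], [0, [18.75, -34.4, 0], [0, 0, 0]], [0, [18.75, -34.4, 0], [0, 0, 0]]]'

```text
t: 2.65
position: [0.4773, 0.0587, 0.2312]
tcp_rot: [0.997, 0.075, -0.0, 0.0]
ft_force: [0.7, -0.1, 0.3]
gripper_width: 0.005
grip_force: 0.0
```

```bash
cat > st.py <<'E'
from h import *
from workcell import state
s=state();r=R.from_quat(s["tcp_rot"]);p=np.array(s["position"])
a=np.radians(8.7);d=p[:2]-[.5588,.0312]
print("t",s["t"],"world",p.round(4),"stage mm",[round(1000*(d[0]*np.cos(a)+d[1]*np.sin(a)),1),round(1000*(-d[0]*np.sin(a)+d[1]*np.cos(a)),1)],"toolx yaw",np.degrees(np.arctan2(*r.as_matrix()[[1,0],0])).round(2),"z",r.as_matrix()[:,2].round(3),"F",np.round(s["ft_force"],1),"w",round(s["gripper_width"],3))
E
python3 st.py
python3 - <<'E'
from h import *
from workcell import camera
c=camera("wrist");cv2.imwrite("pics/w1.png",c["frame"][:,:,::-1])
E
```

```text
t 2.65 world [0.4773 0.0587 0.2312] stage mm [np.float64(-76.4), np.float64(39.5)] toolx yaw 8.65 z [-0. -0. -1.] F [ 0.7 -0.1  0.3] w 0.005
```

View pics/w1.png

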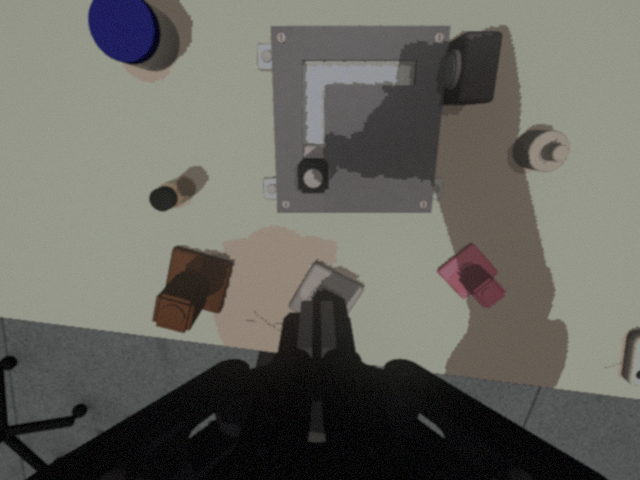

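The wrist view shows the stage square to the tool. The post is at (313,177), with nothing between it and the closed fingers. Next I descend behind the post and start the push.

Emit:
carry_out --targets '[[0, [0, 0, 35], [0, 0, 0]], [0, [0, 0, 40], [0, 0, 0]], [0, [0, 0, 40], [0, 0, 0]], [0, [0, 0, 40], [0, 0, 0]], [0, [0, 0, 30], [0, 0, 0]], [0, [0, 0, 10], [0, 0, 0]], [0, [0, 0, 0], [0, 0, 0]], [0, [5, 0, 0], [0, 0, 0]], [0, [8, 0, 0], [0, 0, 0]], [0, [8, 0, 0], [0, 0, 0]]]'

```text
t: 3.95
position: [0.4991, 0.0609, 0.0369]
tcp_rot: [0.997, 0.075, 0.001, -0.0]
ft_force: [-1.0, -0.3, 1.1]
gripper_width: -0.004
grip_force: 0.2
```

Emit:
carry_out --targets '[[0, [8, 0, 0], [0, 0, 0]], [0, [8, 0, 0], [0, 0, 0]], [0, [8, 0, 0], [0, 0, 0]], [0, [8, 0, 0], [0, 0, 0]], [0, [8, 0, 0], [0, 0, 0]], [0, [8, 0, 0], [0, 0, 0]], [0, [8, 0, 0], [0, 0, 0]], [0, [6, 0, 0], [0, 0, 0]], [0, [4, 0, 0], [0, 0, 0]], [0, [0, 0, 0], [0, 0, 0]]]'

```text
t: 5.2
position: [0.5635, 0.0708, 0.0363]
tcp_rot: [0.997, 0.075, 0.0, -0.0]
ft_force: [0.3, 0.3, -0.1]
gripper_width: 0.001
grip_force: 0.0
```

```bash
python3 st.py
python3 - <<'E'
from h import *
from workcell import camera
c=camera("wrist");cv2.imwrite("pics/w2.png",c["frame"][:,:,::-1])
E
```

```text
t 5.2 world [0.5635 0.0708 0.0363] stage mm [np.float64(10.6), np.float64(38.4)] toolx yaw 8.66 z [ 0.  0. -1.] F [ 0.3  0.3 -0.1] w 0.001
```

View pics/w2.png

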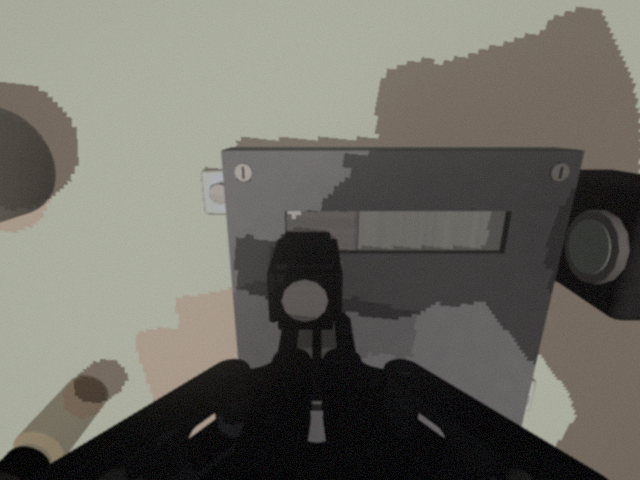

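The post, at (305,270), is moving ahead of the fingers along the first leg. I'll continue gently to the corner stop.

Emit:
carry_out --targets '[[0, [4, 0, 0], [0, 0, 0]], [0, [4, 0, 0], [0, 0, 0]], [0, [2, 0, 0], [0, 0, 0]], [0, [1, 0, 0], [0, 0, 0]], [0, [1, 0, 0], [0, 0, 0]], [0, [0.5, 0, 0], [0, 0, 0]], [0, [0.5, 0, 0], [0, 0, 0]], [0, [0, 0, 0], [0, 0, 0]], [0, [0, 0, 0], [0, 0, 0]], [0, [0, 0, 0], [0, 0, 0]]]'

```text
t: 6.5
position: [0.576, 0.0727, 0.0363]
tcp_rot: [0.997, 0.076, 0.0, -0.0]
ft_force: [-0.4, 0.3, -0.1]
gripper_width: -0.0
grip_force: 0.1
```

Emit:
carry_out --targets '[[0, [0.5, 0, 0], [0, 0, 0]], [0, [0.5, 0, 0], [0, 0, 0]], [0, [0.5, 0, 0], [0, 0, 0]], [0, [0, 0, 0], [0, 0, 0]], [0, [0, 0, 0], [0, 0, 0]], [0, [0, 0, 0], [0, 0, 0]], [0, [0, 0, 0], [0, 0, 0]], [0, [0, 0, 0], [0, 0, 0]], [0, [0, 0, 0], [0, 0, 0]], [0, [0, 0, 0], [0, 0, 0]]]'

```text
t: 7.75
position: [0.5767, 0.0727, 0.0361]
tcp_rot: [0.997, 0.076, -0.001, 0.0]
ft_force: [-4.9, -0.3, 3.0]
gripper_width: -0.001
grip_force: 2.6
```

```bash
python3 st.py
```

```text
t 7.75 world [0.5767 0.0727 0.0361] stage mm [np.float64(24.0), np.float64(38.4)] toolx yaw 8.66 z [-0.002 -0.    -1.   ] F [-4.9 -0.3  3. ] w -0.001
```

Force rose to about 5 N with the TCP at stage x = 24, so the shuttle is at the corner stop. Now I back off and go round to the +y side.

Emit:
carry_out --targets '[[0, [-10, 0, 0], [0, 0, 0]], [0, [-12, 0, 0], [0, 0, 0]], [0, [0, -15, 0], [0, 0, 0]], [0, [0, -15, 0], [0, 0, 0]], [0, [0, -14, 0], [0, 0, 0]], [0, [0, 0, 0], [0, 0, 0]], [0, [15, 0, 0], [0, 0, 0]], [0, [15, 0, 0], [0, 0, 0]], [0, [13, 0, 0], [0, 0, 0]], [0, [0, 0, 0], [0, 0, 0]]]'

```text
t: 9.0
position: [0.5925, 0.1194, 0.0363]
tcp_rot: [0.997, 0.075, 0.0, -0.0]
ft_force: [0.1, -0.1, 0.3]
gripper_width: 0.008
grip_force: 0.0
```

```bash
python3 st.py
python3 - <<'E'
from h import *
from workcell import camera
c=camera("wrist");cv2.imwrite("pics/w3.png",c["frame"][:,:,::-1])
E
```

```text
t 9.0 world [0.5925 0.1194 0.0363] stage mm [np.float64(46.7), np.float64(82.1)] toolx yaw 8.63 z [ 0.001  0.    -1.   ] F [ 0.1 -0.1  0.3] w 0.008
```

View pics/w3.png

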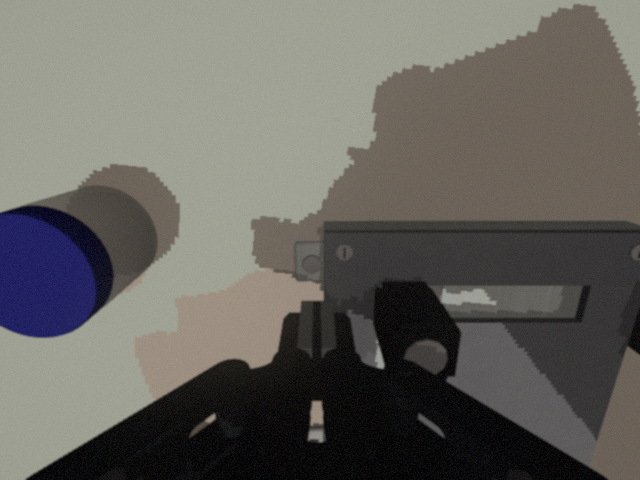

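The fingers are left of the post, which is at (415,330), and level with it along stage x. Now I push along -y.

Emit:
carry_out --targets '[[0, [0, 6, 0], [0, 0, 0]], [0, [0, 6, 0], [0, 0, 0]], [0, [0, 5, 0], [0, 0, 0]], [0, [0, 4, 0], [0, 0, 0]], [0, [0, 4, 0], [0, 0, 0]], [0, [0, 4, 0], [0, 0, 0]], [0, [0, 4, 0], [0, 0, 0]], [0, [0, 0, 0], [0, 0, 0]], [0, [0, 0, 0], [0, 0, 0]], [0, [0, 0, 0], [0, 0, 0]]]'

```text
t: 10.3
position: [0.5966, 0.0871, 0.0363]
tcp_rot: [0.997, 0.076, 0.0, -0.0]
ft_force: [0.1, -0.4, -0.1]
gripper_width: -0.003
grip_force: 0.0
```

```bash
python3 st.py
```

```text
t 10.3 world [0.5966 0.0871 0.0363] stage mm [np.float64(45.9), np.float64(49.6)] toolx yaw 8.68 z [ 0.  0. -1.] F [ 0.1 -0.4 -0.1] w -0.003
```

Emit:
carry_out --targets '[[0, [0, 6, 0], [0, 0, 0]], [0, [0, 7, 0], [0, 0, 0]], [0, [0, 7, 0], [0, 0, 0]], [0, [0, 7, 0], [0, 0, 0]], [0, [0, 7, 0], [0, 0, 0]], [0, [0, 7, 0], [0, 0, 0]], [0, [0, 7, 0], [0, 0, 0]], [0, [0, 5, 0], [0, 0, 0]], [0, [0, 3, 0], [0, 0, 0]], [0, [0, 0, 0], [0, 0, 0]]]'

```text
t: 11.55
position: [0.605, 0.0313, 0.0362]
tcp_rot: [0.997, 0.075, -0.0, 0.0]
ft_force: [-0.9, -0.6, 0.4]
gripper_width: 0.001
grip_force: 0.0
```

Emit:
carry_out --targets '[[0, [0, 1, 0], [0, 0, 0]], [0, [0, 1, 0], [0, 0, 0]], [0, [0, 1, 0], [0, 0, 0]], [0, [0, 1, 0], [0, 0, 0]], [0, [0, 1, 0], [0, 0, 0]], [0, [0, 1, 0], [0, 0, 0]], [0, [0, 0.5, 0], [0, 0, 0]], [0, [0, 0.5, 0], [0, 0, 0]], [0, [0, 0, 0], [0, 0, 0]], [0, [0, 0, 0], [0, 0, 0]]]'

```text
t: 12.8
position: [0.6062, 0.025, 0.0364]
tcp_rot: [0.997, 0.076, 0.0, -0.0]
ft_force: [-0.8, 3.0, 1.6]
gripper_width: -0.002
grip_force: 1.2
```

```bash
python3 st.py
```

```text
t 12.8 world [0.6062 0.025  0.0364] stage mm [np.float64(45.9), np.float64(-13.3)] toolx yaw 8.68 z [ 0.  0. -1.] F [-0.8  3.   1.6] w -0.002
```

Emit:
carry_out --targets '[[0, [0, 0.5, 0], [0, 0, 0]], [0, [0, 0.5, 0], [0, 0, 0]], [0, [0, 0, 0], [0, 0, 0]], [0, [0, 0, 0], [0, 0, 0]], [0, [0, 0, 0], [0, 0, 0]], [0, [0, 0, 0], [0, 0, 0]], [0, [0, 0, 0], [0, 0, 0]], [0, [0, 0, 0], [0, 0, 0]], [0, [0, 0, 0], [0, 0, 0]], [0, [0, 0, 0], [0, 0, 0]]]'

```text
t: 14.05
position: [0.6063, 0.0244, 0.0365]
tcp_rot: [0.997, 0.076, 0.0, -0.0]
ft_force: [-2.1, 4.0, 4.1]
gripper_width: -0.002
grip_force: 2.6
```

Emit:
carry_out --targets '[[0, [0, -10, 0], [0, 0, 0]], [0, [0, -15, 0], [0, 0, 0]], [0, [0, 0, 0], [0, 0, 0]], [0, [0, 0, -30], [0, 0, 0]], [0, [0, 0, -40], [0, 0, 0]], [0, [0, 0, -40], [0, 0, 0]], [0, [-40, 0, -40], [0, 0, 0]], [0, [-50, 0, 0], [0, 0, 0]], [0, [-50, 0, 0], [0, 0, 0]], [0, [0, 0, 0], [0, 0, 0]]]'

```text
t: 15.3
position: [0.46, 0.0257, 0.1858]
tcp_rot: [0.997, 0.075, -0.002, 0.001]
ft_force: [0.1, 0.1, 0.2]
gripper_width: 0.0
grip_force: 0.0
```

```bash
python3 st.py
python3 - <<'E'
from h import *
from workcell import camera
c=camera("wrist");f=c["frame"];cv2.imwrite("pics/w4.png",f[:,:,::-1])
E
```

```text
t 15.3 world [0.46   0.0257 0.1858] stage mm [np.float64(-98.5), np.float64(9.5)] toolx yaw 8.62 z [-0.004 -0.002 -1.   ] F [0.1 0.1 0.2] w 0.0
```

View pics/w4.png

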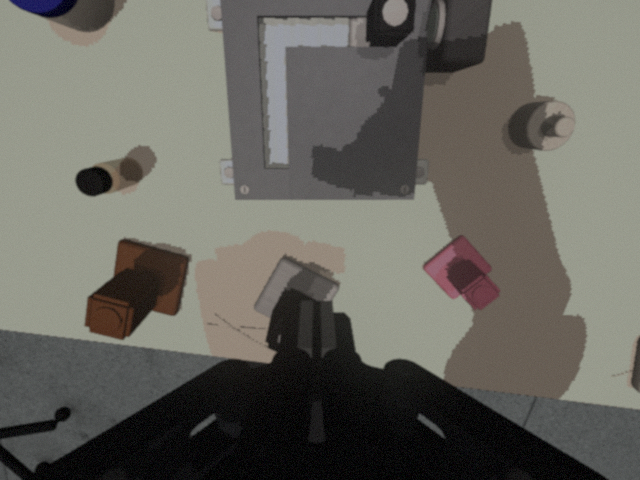

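The post, at (390,20), stands at the end of the second leg in front of the lens. The vial and die are still standing and the jar is partly in view. I'll do one numeric check from the top camera.

Run:
```python
from h import *
from workcell import camera
c=camera("wrist");a=np.radians(8.7)
f=c["frame"]
g=cv2.cvtColor(f,cv2.COLOR_RGB2GRAY)[:30,375:415];m=(g>90).astype(np.uint8)
k=max(cv2.findContours(m,0,2)[0],key=cv2.contourArea);(u,v),r=cv2.minEnclosingCircle(k);u+=375
d=ray(c,u,v,.065)[0]-[.5588,.0312];print(u,v,r,(d[0]*np.cos(a)+d[1]*np.sin(a))*1e3,(-d[0]*np.sin(a)+d[1]*np.cos(a))*1e3)
c=camera("top");cv2.imwrite("pics/crop2.png",cv2.resize(c["frame"][150:290,230:480],(800,448),interpolation=cv2.INTER_CUBIC)[:,:,::-1])
```

```text
394.0 17.0 13.89254379272461 47.983654172050485 -38.892384127839314
```

View pics/crop2.png

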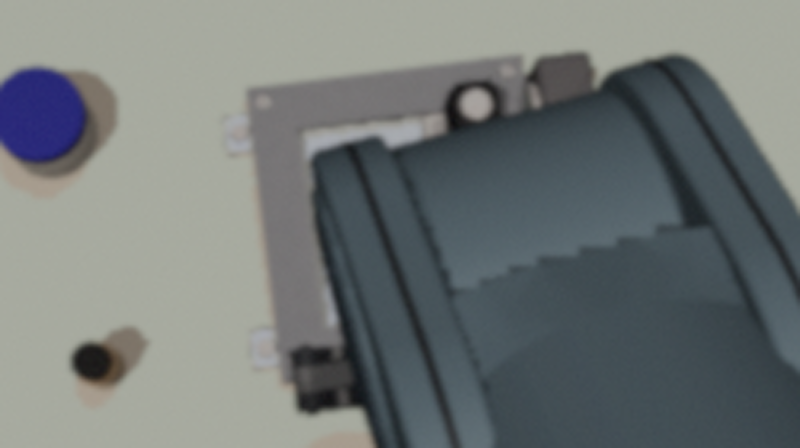

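```bash
python3 -c "
from workcell import finish_job;print(finish_job())"
```

```text
the job is handed in; nothing more can be done
None
```

The shuttle was pushed along the first leg to the corner stop, then down the second leg to its end stop in front of the lens housing. The force rose at both stops (about 5 N and 4 N), and the last camera check puts the post at about (48, -39) mm against home at (45, -40), within a few mm. It was pushed only with closed fingers; the vial, die and jar look undisturbed, and the job is handed in at about 15 s.

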